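# Shift the die slide of a covered-button press past its spring catch

### The arm

A 7-joint arm with a two-finger parallel gripper is mounted at the origin on the work surface. World frame = base frame: x ahead of the robot, y to its left, z up, the work surface at z = 0. Lengths are in mm, angles in rad, forces in N, time in s.
With the tool pointing down it reaches from about 350 to 900 mm from the base axis. Payload 19.9 kg.
Tool frame: the origin (TCP) lies at the very end of the fingers, on their centre line; the grasp point (between the pads) lies 19 mm behind it; z points along the fingers, y is the line along which they close (so a half turn about z gives the same grasp; the last joint's range is limited). The gripper opens to 85 mm and grips with 20 to 120 N. Pads are 22 mm wide; open, the fingers measure 114 mm over their backs; the gripper's body (76 mm by 85 mm) begins 54 mm behind the grasp point. The pads swing forward as they close: fully open they stand 13 mm farther back than shut.
Start: joints at [-1.206, 0.417, -0.01, 1.614, 0.005, 1.111, -0.053], TCP at [247.283, 573.979, 231.26] pointing down, gripper open.
Joint ranges: [-2.81, 2.81], [-0.39, 2.02], [-1.27, 1.25], [0.06, 2.57], [-1.19, 4.33], [0.19, 2], [-2.82, 2.82]. Speed limits (rad/s): [1.89, 1.89, 2.39, 2.39, 3.01, 3.01, 3.01].

### API

Orientations are given as a unit quaternion [w, x, y, z].
In Python, from cell import sensors, viewer, job gives the robot as it stands. The module is installed in compiled form; this text tells all that it offers.
- The arm moves only by the tool play_rows, never from a script. Its argument "moves" is a list of rows, each an object of numbers: "dx", "dy", "dz": the shift along the tool's x, y, z in units of 0.1 m (1.0 is 0.1 m); "yaw": the turn about the tool's z in units of 6 degrees (1.0 is 6 degrees). A call has 1 to 5 rows; each row shifts and turns the commanded pose from where the row before left it, along the tool's axes as they then stand; what a row does not reach is not made up. A row lasts 1/10 s, in which the tool goes at most 50 mm and 8.59 degrees, less where a joint would pass 70% of its speed; a pose out of reach is approached as far as the arm can. A call with a number of a shift or a turn outside -1 to 1 is refused whole. A call with a gripper value outside its range is refused whole. "grip" is the opening, from 0 (shut) to 1 (fully open), set as the call begins (left out, the last holds). The fingers move at their own pace and stop on an object; the grip force is fixed at half the most. Time passes only in rows, so rows that do not move let the fingers close. It gives the time, the measured TCP pose, the force, the opening and the grip force at its end, in the units of the state.
- sensors.sense(): the state, without advancing time (a new reading comes with each control period).
- viewer.grab_frame(name): name is "scene" or "top" or "wrist"; returns the picture (400x640x3 uint8, red, green, blue); there is no depth.
- viewer.camera_model(name): a dict with "fx", "fy", "cx", "cy" (pixels), "R" (3x3) and "t" (3): a world point X has camera coordinates R X + t; the wrist camera has in their place "T_tool_cam" (4x4, takes a point from camera to tool coordinates, whose origin is the TCP and whose axes are the flange's). Camera axes: x right, y down, z forward; pixel columns grow to the right and rows downward; lengths in mm; the calibration is good to about 2 mm. A picture is of the moment at which its call begins: read the wrist's pose just before it. camera_model takes no time and is no camera call.
- job.sign_off(): hands the job in; it is judged then, once.
The state is a dict: "clock": time; "joint_pos": joint angles; "dq": joint speeds; "tau": joint torques, N m; "eef_pos": TCP position; "eef_rot": TCP orientation; "contact_force": force on the tool from outside, world axes, zero at the start; "wrist_torque": the same for the moment, N m; "finger_gap": finger opening in mm; "grasp_force": force on a finger pad.
Only numpy, scipy, OpenCV 4.12 (cv2) and the standard library are available. Lean on these libraries where they do the work, as an engineer would, in place of code of your own. Each camera call takes 0.05 s, during which the arm holds its last target. There are 200 camera calls.

### The job

The metal shell lying in the right-hand die of the covered-button press (left and right as the robot sees them, facing the press) is next to be pressed. With a fingertip, press the spring catch's release pad down and, holding it down, push the die slide to the left by its upright finger tab, past the catch and fully home, so that the shell's die stands under the ram and the catch springs up again in the slide's other notch. Only press and push: pick nothing up, keep the shell in its die, leave the things around the press where they are, and finish with the hand clear.

Things in the scene. Friction and masses are not known exactly. Their poses are not given: they have to be found in the camera images.
- press: Blue cast hand press bolted to the table, foot 225 x 160 x 22 mm. Origin: on the table under the ram's axis; x to its back, y to the operator's left along the slide, z up; yaw within 0.5 rad of the robot's. Column at x 60-102 mm; overarm 50 mm wide from there to x -32 mm, 175-225 mm high; lever parked up, back. Slide guides at x +-50 to 64 mm, 58 mm high, the front one open 48 mm at its middle.
- die_slide (a joint): Travel of the die slide along the press's +y (left), m: 0 right-hand stop (start, locked by the catch within 1.5 mm), 0.080 left-hand stop (home). Steel plate 104 x 184 x 8 mm, underside 44 mm above the table, two dark cup dies 64 mm wide, 80 mm apart, and an 11 mm wide notch in its front edge before each die. Unlocked it takes 2 to 4 N to push.
- push_face (a point): Middle of the -y (right-hand) face of the slide's left finger tab, to push on; 71 mm above the table, axes as the press. The upright steel tab is 38 mm deep (x -116 to -78 mm of the press), 6 mm thick, from 61 to 80 mm above the table, on a 12 mm wide strip. Moves with the slide: press y +7.5 mm at the start, +87.5 mm at home. Free space of 95 mm right of it, up to the other tab.
- catch (a joint): How far the spring catch is pressed down, m: 0 up, 0.010 its stop; spring 4.5 N at 0, 8 N at 0.010. Its dark tongue stands in the slide's front notch and is clear below the slide from 0.005 on. Once the slide has moved 5 mm it covers the tongue, which stays at about 0.005 and springs up to 0 by itself when the second notch arrives (slide at 0.0785 or more).
- pad_top (a point): Middle of the top of the catch's release pad: dark ribbed steel plate in front of the slide, 36 mm (x) by 60 mm (y), at press x -101 mm, its top 56 mm above the table when up; axes as the press. Moves down with the catch; press it anywhere. The left finger tab passes 5 mm above it, so the fingertip goes on it to the right of that tab. Left of the pad: open space down to the foot, 22 mm high.
- ram (a point): Centre of the underside of the ram's upper die (50 mm in diameter), 99 mm above the table on the press's vertical axis.
- loaded_die (a point): Centre of the floor of the slide's right-hand cup die, 58 mm above the table; inner diameter 52 mm, rim 8 mm above its floor. It moves with the slide and stands under ram when the slide is home.
- shell: Plain domed metal button shell, 47 mm in diameter, 12 mm high, lying loose in the right-hand die. Origin: centre of its underside, which rests on the die's floor.
- spool: White thread spool, 36 mm in diameter, 55 mm high, standing near the left front corner of the press. Origin: centre of its underside. Leave it alone.
- button_jar: Small glass jar with white lid, 56 mm in diameter, 75 mm high, near the right front corner of the press. Origin: centre of its underside. Leave it alone.
- shell_tin: Round metal tin, 72 mm in diameter, 42 mm high, left of the press, clear of the slide's path. Origin: centre of its underside. Leave it alone.
- tape_case: Round white tape-measure case, 58 mm in diameter, 20 mm high. Origin: centre of its underside. Leave it alone.
- pin_dish: Black round pin dish, 84 mm in diameter, 22 mm high. Origin: centre of its underside. Leave it alone.
- bobbin_box: Clear box of bobbins, 115 x 75 x 35 mm. Origin: centre of its underside. Leave it alone.
- shears: Dressmaking shears lying flat, 205 mm long, 16 mm high. Origin: under the pivot; x towards the points. Leave it alone.
Not all that is in view belongs to the job. Leave any purple or red look-alike of the shell alone.

How it is judged:
By the outcome, as a careful person would: the job done as asked, in the order asked, and still so for the second after the job is handed in, with the robot touching nothing.
It also fails if it takes over 35 s, if anything falls off the work surface, if the arm or the gripper's body presses on something with over 40 N, if the wrist force passes 120 N, or if a joint passes its speed limit or range.

## Working session

There is one attempt and no reset: what is moved stays moved. The work goes in short steps, Python scripts to look and compute and a tool call to move; the robot and the scene stay as the last step left them, time stands still between calls to the robot, and variables do not carry over. Pictures are saved under pics/ and viewed, at most 10 in all, crops included, and the job is handed in when it is done.

Besides the shell and the picture viewer there is one more tool, called as a command line: name --argument value ..., lists and objects as JSON in quotes. play_rows: Moves the arm, as the interface text tells. Its arguments: {"type":"object","properties":{"moves":{"type":"array"},"grip":{"type":"number"}},"required":["moves"]}

```bash
mkdir -p pics; python3 - <<'E'
from cell import sensors, viewer
import cv2, numpy as np
s=sensors.sense();print({k:np.round(v,3) for k,v in s.items()})
for n in ("scene","top"):
    im=viewer.grab_frame(n);cv2.imwrite(f"pics/{n}0.png",im[:,:,::-1])
    m=viewer.camera_model(n);print(n,m)
print(viewer.camera_model("wrist"))
E
```

```text
{'clock': np.float64(0.0), 'joint_pos': array([-1.206,  0.418, -0.01 ,  1.614,  0.005,  1.111, -0.053]), 'dq': array([-0.002, -0.001, -0.   , -0.001, -0.   ,  0.001,  0.   ]), 'tau': array([-1.0000e-03, -8.6447e+01,  6.7800e-01, -4.3490e+01,  1.9000e-02,
        8.0000e-03, -0.0000e+00]), 'eef_pos': array([247.142, 573.666, 230.664]), 'eef_rot': array([-0.   ,  0.202,  0.979, -0.001]), 'contact_force': array([-0.036,  0.317, -0.217]), 'wrist_torque': array([-0.038,  0.057,  0.006]), 'grasp_force': np.float64(0.0), 'finger_gap': np.float64(85.63)}
scene {'fx': 378.78078901273034, 'fy': 378.78078901273034, 'cx': 316.9896345186453, 'cy': 202.4138769156375, 'R': array([[ 0.52481868,  0.85120612, -0.00367381],
       [ 0.72876361, -0.4515475 , -0.51478972],
       [-0.43985105,  0.26749392, -0.85730861]]), 't': array([-259.4613505 , -330.79038881, 1535.6347965 ])}
top {'fx': 514.336662954986, 'fy': 514.336662954986, 'cx': 318.2512468012235, 'cy': 190.0703960471855, 'R': array([[-2.57679262e-02, -9.99667793e-01,  5.64432267e-04],
       [-9.75127820e-01,  2.50110270e-02, -2.20227572e-01],
       [ 2.20140294e-01, -6.22520144e-03, -9.75448357e-01]]), 't': array([  30.01517637,  503.07460218, 1307.4237916 ])}
{'fx': 343.7307761532463, 'fy': 343.7307761532463, 'cx': 315.5655542137273, 'cy': 199.0654073216044, 'T_tool_cam': array([[-3.01029631e-04, -9.56670978e-01, -2.91170998e-01,
         7.47821566e+01],
       [ 9.99999833e-01, -4.31809401e-04,  3.84893902e-04,
        -4.72810640e-01],
       [-4.93947199e-04, -2.91170833e-01,  9.56670948e-01,
        -1.42104863e+02],
       [ 0.00000000e+00,  0.00000000e+00,  0.00000000e+00,
         1.00000000e+00]])}
```

View pics/top0.png

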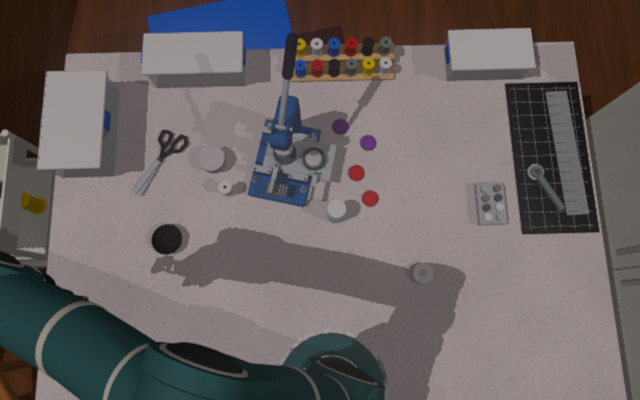

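View pics/scene0.png

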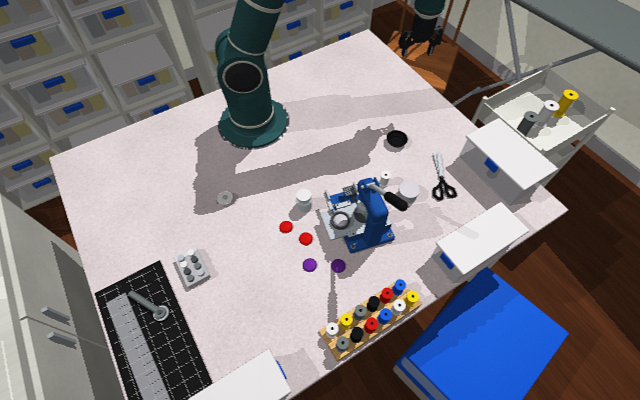

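The top view shows the press around (285,165), the shell die at (315,158), the spool at (225,187), the jar at (336,210) and the tin at (211,158). I'll enlarge the press in both views.

```bash
python3 - <<'E'
import cv2, numpy as np
a=cv2.imread("pics/top0.png")[110:220,235:355];b=cv2.imread("pics/scene0.png")[160:260,290:430]
cv2.imwrite("pics/topz.png",cv2.resize(a,None,fx=5,fy=5,interpolation=cv2.INTER_CUBIC))
cv2.imwrite("pics/scz.png",cv2.resize(b,None,fx=5,fy=5,interpolation=cv2.INTER_CUBIC))
E
```

```text
(no output)
```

View pics/topz.png

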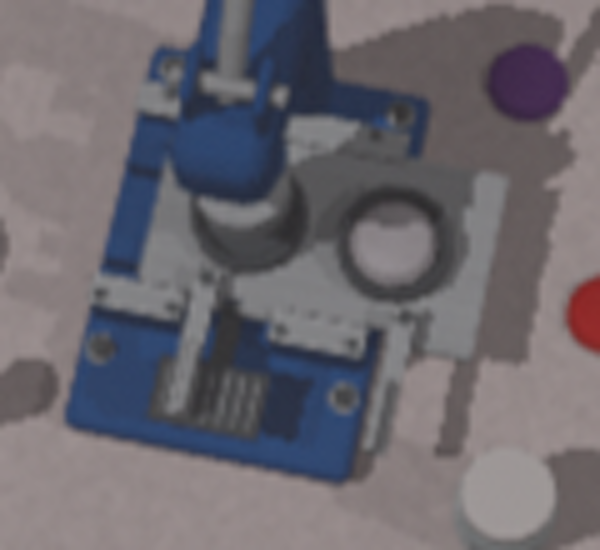

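The crop shows the loaded ring at (398,243), the pad at about (150–270, 362–437), the left tab strip from (205,280) to (178,412), and the foot corners at (70,420), (350,478), (430,95) and (155,50).

```bash
cat > h.py <<'E'
import numpy as np
from cell import viewer
def ray(name,uv,z,pose=None):
    m=viewer.camera_model(name)
    d=np.array([(uv[0]-m['cx'])/m['fx'],(uv[1]-m['cy'])/m['fy'],1.])
    if name=="wrist":
        from scipy.spatial.transform import Rotation as Ro
        p,q=pose; W=Ro.from_quat(np.roll(q,-1)).as_matrix(); T=np.array(m['T_tool_cam'])
        c=p+W@T[:3,3]; D=W@T[:3,:3]@d
    else:
        R=np.array(m['R']); c=-R.T@np.array(m['t']); D=R.T@d
    return c+D*(z-c[2])/D[2]
E
python3 - <<'E'
from h import *
def c(u,v,z): return ray("top",(235+u/5-.4,110+v/5-.4),z)[:2]
F=[c(*p,22) for p in((70,420),(350,478),(430,95),(155,50))]
fl,fr,br,bl=F
print("foot",np.round(F,1),[round(float(np.linalg.norm(F[i]-F[(i+1)%4])),1) for i in range(4)])
for a,b in((fl,bl),(fr,br)): print("yaw x",np.arctan2(*(b-a)[::-1]))
for a,b in((fr,fl),(br,bl)): d=b-a;print("yaw y",np.arctan2(-d[0],d[1]))
die=c(398,243,66);pad=c(210,398,56);print("die",die,"pad",pad,np.linalg.norm(die-pad),"exp",np.hypot(101,80))
e=pad-die;yaw=np.arctan2(e[1],e[0])-np.arctan2(80,-101);print("yaw dp",(yaw+np.pi)%(2*np.pi)-np.pi)
for y in(-.2,-.22,-.25):
  R=np.array([[np.cos(y),-np.sin(y)],[np.sin(y),np.cos(y)]])
  o=((die-R@[0,-80])+(pad-R@[-101,0]))/2
  print(y,"o",o,"foot in press",np.round((np.array(F)-o)@R,1).tolist(),"pad",(pad-o)@R,"tab",(c(178,395,80)-o)@R,"spool",(ray("top",(225,187),55)[:2]-o)@R,"jar",(ray("top",(336,208),75)[:2]-o)@R)
E
```

```text
foot [[506.4 206.1]
 [470.4  54.8]
 [687.2   5.8]
 [717.8 159.3]] [155.5, 222.3, 156.5, 216.5]
yaw x -0.2179626344123679
yaw x -0.2224447345819166
yaw y -0.2333268461227338
yaw y -0.19633344423535457
die [588.87583856  25.69770442] pad [508.89480098 127.43609829] 129.41277819072758 exp 128.84486796143648
yaw dp -0.2346688999315245
-0.2 o [606.32545518 105.73676327] foot in press [[-117.9, 78.5], [-123.1, -76.9], [99.2, -81.9], [98.6, 74.6]] pad [-99.79952021   1.91031015] tab [-106.15287071   15.73750836] spool [-117.48297524  138.16248103] jar [-126.14959619 -161.60334005]
-0.22 o [606.89732588 104.58220337] foot in press [[-120.2, 77.2], [-122.3, -78.4], [100.0, -78.9], [96.3, 77.6]] pad [-100.62781096    0.9160037 ] tab [-107.25641636   14.61337801] spool [-121.03259117  136.78727952] jar [-123.70256211 -163.09191125]
-0.25 o [607.71155544 102.82949829] foot in press [[-123.7, 75.0], [-121.1, -80.5], [101.1, -74.4], [92.7, 81.9]] pad [-101.83255113   -0.60601589] tab [-108.86903348   12.88636674] spool [-126.30367676  134.59207086] jar [-119.97741998 -165.23227151]
```

Foot size (156×220 mm), die–pad distance (129 mm) and all the angles agree: the press is at about (607, 104.5) with yaw −0.22. I'll move in front of the pad with the fingers shut and the tool aligned to the press.

play_rows --moves '[{"yaw": -0.89}, {"yaw": -0.89}, {"dx": -0.2, "dy": -0.26}, {"dx": -0.2, "dy": -0.26}, {"dx": -0.2, "dy": -0.26}]' --grip 0

```text
invalid input at $.moves[0]: expected keys dx, dy, dz, yaw
```

play_rows --moves '[{"dx": -0.2, "dy": -0.26}, {"dx": -0.2, "dy": -0.26}, {"dx": -0.2, "dy": -0.26}, {"dx": -0.2, "dy": -0.26}, {"dx": -0.2, "dy": -0.26}]'

```text
invalid input at $.moves[0]: expected keys dx, dy, dz, yaw
```

play_rows --moves '[{"dx": -0.2, "dy": -0.26}, {"dx": -0.2, "dy": -0.26}, {"dx": -0.2, "dy": -0.26}, {"dx": -0.2, "dy": -0.26}, {"dx": -0.2, "dy": -0.26}]'

```text
invalid input at $.moves[0]: expected keys dx, dy, dz, yaw
```

play_rows --moves '[{"dx": -0.2, "dy": -0.26}, {"dx": -0.2, "dy": -0.26, "dz": 0.2}, {"dz": 0.1}, {}]'

```text
invalid input at $.moves[0]: expected keys dx, dy, dz, yaw
```

```bash
python3 - <<'E'
from cell import sensors, viewer
import cv2, numpy as np
s=sensors.sense();np.savez("pics/w1.npz",p=s['eef_pos'],q=s['eef_rot'])
im=viewer.grab_frame("wrist");cv2.imwrite("pics/w1.png",im[:,:,::-1])
print(s['clock'],s['eef_pos'],s['eef_rot'],s['finger_gap'],s['contact_force'])
E
```

```text
0.1 [247.18581343 573.71023205 230.75089317] [-5.62484642e-05  2.01998899e-01  9.79385609e-01 -5.19402922e-04] 85.01294992181246 [-0.11145361 -0.43270527  0.04072767]
```

View pics/w1.png

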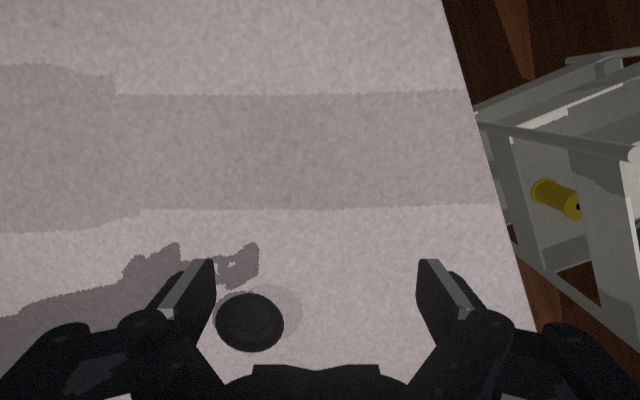

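The wrist view shows only bare table, with the fingers at the bottom. The rows were refused because every key is required, so nothing moved. The camera sees the side towards tool +x, so I'll first hover to the right of the pad and look.

play_rows --moves '[{"dx": 0, "dy": 0, "dz": 0, "yaw": -0.89}, {"dx": 0, "dy": 0, "dz": 0, "yaw": -0.89}, {"dx": -0.25, "dy": -0.31, "dz": 0, "yaw": 0}, {"dx": -0.25, "dy": -0.31, "dz": 0, "yaw": 0}, {"dx": -0.25, "dy": -0.31, "dz": 0, "yaw": 0}]' --grip 0

```text
clock: 0.65
eef_pos: [300.5, 465.4, 230.9]
eef_rot: [-0.0, 0.11, 0.994, -0.0]
contact_force: [0.8, 1.1, 1.1]
finger_gap: 12.3
grasp_force: 0.0
```

play_rows --moves '[{"dx": -0.25, "dy": -0.31, "dz": 0, "yaw": 0}, {"dx": -0.25, "dy": -0.31, "dz": 0, "yaw": 0}, {"dx": -0.25, "dy": -0.31, "dz": 0, "yaw": 0}, {"dx": -0.25, "dy": -0.31, "dz": 0, "yaw": 0}, {"dx": -0.25, "dy": -0.31, "dz": 0, "yaw": 0}]'

```text
clock: 1.15
eef_pos: [388.6, 286.7, 231.3]
eef_rot: [-0.0, 0.11, 0.994, -0.0]
contact_force: [1.6, -0.3, 0.7]
finger_gap: 0.0
grasp_force: 0.0
```

play_rows --moves '[{"dx": -0.25, "dy": -0.31, "dz": 0, "yaw": 0}, {"dx": -0.25, "dy": -0.31, "dz": 0, "yaw": 0}, {"dx": -0.25, "dy": -0.31, "dz": 0, "yaw": 0}, {"dx": -0.25, "dy": -0.31, "dz": 0, "yaw": 0}, {"dx": -0.25, "dy": -0.31, "dz": 0, "yaw": 0}]'

```text
clock: 1.65
eef_pos: [476.7, 108.1, 231.4]
eef_rot: [0.0, 0.11, 0.994, 0.0]
contact_force: [0.6, -0.0, -0.1]
finger_gap: -0.0
grasp_force: 0.0
```

play_rows --moves '[{"dx": -0.24, "dy": -0.31, "dz": 0, "yaw": 0}, {"dx": -0.2, "dy": -0.31, "dz": 0.1, "yaw": 0}, {"dx": 0, "dy": 0, "dz": 0.2, "yaw": 0}, {"dx": 0, "dy": 0, "dz": 0, "yaw": 0}, {"dx": 0, "dy": 0, "dz": 0, "yaw": 0}]'

```text
clock: 2.15
eef_pos: [505.4, 40.1, 201.5]
eef_rot: [-0.0, 0.11, 0.994, -0.0]
contact_force: [0.3, -0.1, 1.0]
finger_gap: 0.2
grasp_force: 0.0
```

```bash
python3 - <<'E'
from cell import sensors, viewer
import cv2, numpy as np
s=sensors.sense();np.savez("pics/w2.npz",p=s['eef_pos'],q=s['eef_rot'])
im=viewer.grab_frame("wrist");cv2.imwrite("pics/w2.png",im[:,:,::-1])
print(s['clock'],s['eef_pos'],s['eef_rot'],s['finger_gap'],s['contact_force'])
E
```

```text
2.15 [505.43211748  40.10335146 201.45523561] [-4.14051265e-04  1.09612528e-01  9.93974301e-01 -1.02890665e-04] 0.1550079540388265 [ 0.30600602 -0.0844554   0.9772119 ]
```

View pics/w2.png

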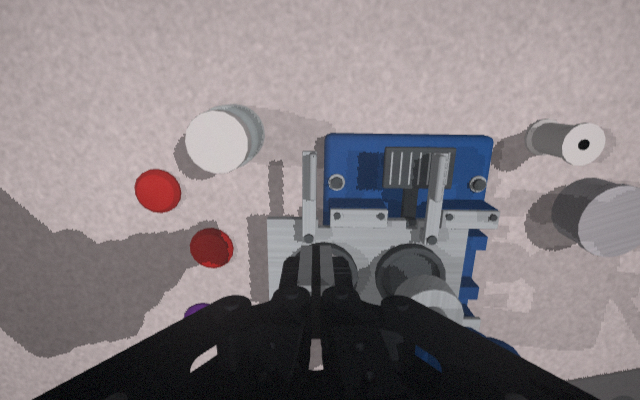

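The wrist view is square with the press. It shows the pad with corners near (384,148), (454,148) and (385,188), the left tab top at (434–449,153), the foot's front corners at (325,134) and (493,136), and the other tab at (303–316,152).

```bash
python3 - <<'E'
from h import *
import cv2
d=np.load("pics/w2.npz");P=(d['p'],d['q'])
a=-.22;R=np.array([[np.cos(a),-np.sin(a)],[np.sin(a),np.cos(a)]]);o=np.array([607,104.5])
for n,u,v,z in[("footFR",325,134,22),("footFL",493,136,22),("pad fr",384,148,56),("pad fl",454,148,56),("pad br",385,188,56),("Ltab fr",434,153,80),("Ltab fl",449,153,80),("Rtab fr",303,152,80),("Rtab fl",316,152,80)]:
    w=ray("wrist",(u,v),z,P)[:2];print(n,np.round(w,1),"press",np.round((w-o)@R,1))
print("tcp press",(d['p'][:2]-o)@R)
im=cv2.imread("pics/w2.png")[125:260,290:510];cv2.imwrite("pics/w2z.png",cv2.resize(im,None,fx=3.6,fy=3.6,interpolation=cv2.INTER_CUBIC))
E
```

```text
footFR [468.3  57.1] press [-125.1  -76.6]
footFL [504.  208.6] press [-123.2   79.1]
pad fr [486.6 102.7] press [-117.1  -28. ]
pad fl [499.3 159.9] press [-117.2   30.5]
pad br [521.   97.9] press [-82.5 -25.2]
Ltab fr [494.2 135.8] press [-116.9    5.9]
Ltab fl [496.8 147.1] press [-116.9   17.5]
Rtab fr [471.5  37.5] press [-117.6  -95. ]
Rtab fl [473.7  47.2] press [-117.6  -85. ]
tcp press [-85.06658115 -85.00964577]
```

View pics/w2z.png

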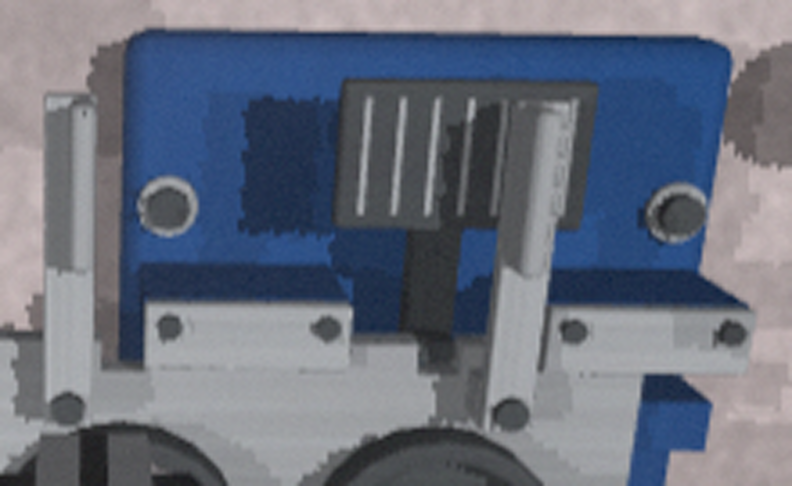

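The points agree with the given sizes to about 1–2 mm: pad front edge at −117, tab face at about +6 to 7.5. Next I'll go over the pad right of the tab, lower, and check.

play_rows --moves '[{"dx": 0.06, "dy": 0.35, "dz": 0, "yaw": 0}, {"dx": 0.06, "dy": 0.35, "dz": 0, "yaw": 0}, {"dx": 0, "dy": 0, "dz": 0.3, "yaw": 0}, {"dx": 0, "dy": 0, "dz": 0.3, "yaw": 0}, {"dx": 0, "dy": 0, "dz": 0.3, "yaw": 0}]'

```text
clock: 2.7
eef_pos: [509.6, 111.9, 111.4]
eef_rot: [0.001, 0.109, 0.994, 0.001]
contact_force: [0.5, -0.3, -0.2]
finger_gap: -0.1
grasp_force: 0.0
```

play_rows --moves '[{"dx": 0, "dy": 0, "dz": 0.25, "yaw": 0}, {"dx": 0, "dy": 0, "dz": 0.15, "yaw": 0}, {"dx": 0, "dy": 0, "dz": 0.02, "yaw": 0}, {"dx": 0, "dy": 0, "dz": 0, "yaw": 0}, {"dx": 0, "dy": 0, "dz": 0, "yaw": 0}]'

```text
clock: 3.2
eef_pos: [509.9, 111.0, 70.6]
eef_rot: [0.001, 0.11, 0.994, 0.0]
contact_force: [0.3, -0.1, 0.7]
finger_gap: 0.0
grasp_force: 0.0
```

```bash
python3 - <<'E'
from h import *
from cell import sensors
import cv2
s=sensors.sense();a=-.22;R=np.array([[np.cos(a),-np.sin(a)],[np.sin(a),np.cos(a)]])
print(s['clock'],(s['eef_pos'][:2]-[607,104.5])@R,s['eef_pos'][2],s['contact_force'])
im=viewer.grab_frame("wrist");cv2.imwrite("pics/w3.png",im[:,:,::-1])
E
```

```text
3.2 [-96.13098176 -14.84209801] 70.56831356352865 [ 0.34061129 -0.06316859  0.65691498]
```

View pics/w3.png

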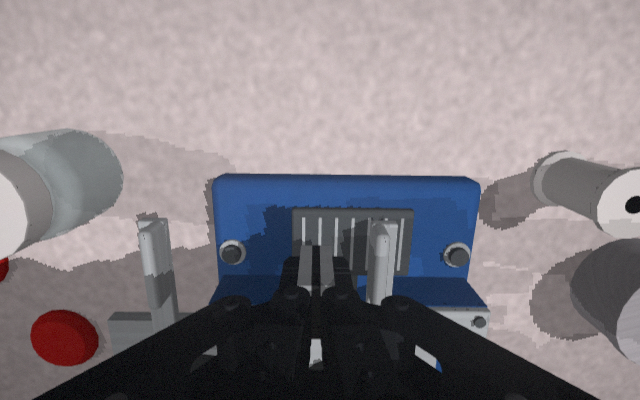

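The view shows the shut fingertip (columns 300–335) over the pad's right half, with the tab (from column 368) clear to its left. Now pressing down.

play_rows --moves '[{"dx": 0, "dy": 0, "dz": 0.1, "yaw": 0}, {"dx": 0, "dy": 0, "dz": 0.06, "yaw": 0}, {"dx": 0, "dy": 0, "dz": 0.06, "yaw": 0}, {"dx": 0, "dy": 0, "dz": 0, "yaw": 0}, {"dx": 0, "dy": 0, "dz": 0, "yaw": 0}]'

```text
clock: 3.75
eef_pos: [509.5, 110.6, 47.2]
eef_rot: [0.0, 0.11, 0.994, 0.0]
contact_force: [-0.7, 1.2, 6.0]
finger_gap: 0.2
grasp_force: 3.2
```

The pad is down about 8.8 mm, with roughly 6 N of spring force. Pushing left while holding it down.

play_rows --moves '[{"dx": 0, "dy": 0.03, "dz": 0.005, "yaw": 0}, {"dx": 0, "dy": 0.03, "dz": 0, "yaw": 0}, {"dx": 0, "dy": 0.03, "dz": 0, "yaw": 0}, {"dx": 0, "dy": 0.03, "dz": 0, "yaw": 0}, {"dx": 0, "dy": 0.03, "dz": 0, "yaw": 0}]'

```text
clock: 4.25
eef_pos: [512.5, 124.2, 46.7]
eef_rot: [-0.0, 0.11, 0.994, -0.001]
contact_force: [-1.9, -6.4, 7.4]
finger_gap: 0.0
grasp_force: 4.4
```

play_rows --moves '[{"dx": 0, "dy": 0.03, "dz": 0, "yaw": 0}, {"dx": 0, "dy": 0.03, "dz": 0, "yaw": 0}, {"dx": 0, "dy": 0.03, "dz": 0, "yaw": 0}, {"dx": 0, "dy": 0, "dz": 0, "yaw": 0}, {"dx": 0, "dy": 0, "dz": 0, "yaw": 0}]'

```text
clock: 4.75
eef_pos: [514.6, 133.3, 46.7]
eef_rot: [-0.0, 0.11, 0.994, -0.0]
contact_force: [-0.5, -3.8, 5.5]
finger_gap: 0.1
grasp_force: 3.5
```

```bash
python3 - <<'E'
from h import *
from cell import sensors
import cv2
s=sensors.sense();a=-.22;R=np.array([[np.cos(a),-np.sin(a)],[np.sin(a),np.cos(a)]])
print(s['clock'],(s['eef_pos'][:2]-[607,104.5])@R,s['eef_pos'][2],s['contact_force'][:2]@R,s['contact_force'])
im=viewer.grab_frame("wrist");cv2.imwrite("pics/w4.png",im[:,:,::-1])
E
```

```text
4.75 [-96.42618219   7.90986384] 46.72804401471106 [ 0.35991349 -3.76806819] [-0.47106544 -3.75579192  5.52225221]
```

View pics/w4.png

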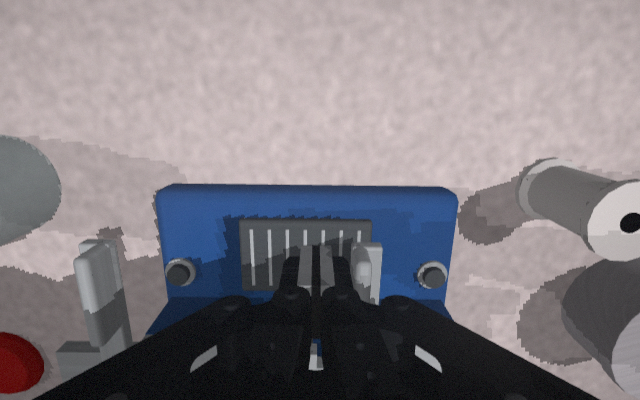

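The view shows the slide has been freed: the tab (around 370,270) has moved to the pad's left end with the fingertip against it, pushing at about 4 N. I'll continue towards home.

play_rows --moves '[{"dx": 0, "dy": 0.04, "dz": 0, "yaw": 0}, {"dx": 0, "dy": 0.04, "dz": 0, "yaw": 0}, {"dx": 0, "dy": 0.04, "dz": 0, "yaw": 0}, {"dx": 0, "dy": 0.04, "dz": 0, "yaw": 0}, {"dx": 0, "dy": 0.04, "dz": 0, "yaw": 0}]'

```text
clock: 5.3
eef_pos: [519.1, 152.3, 46.7]
eef_rot: [-0.0, 0.111, 0.994, -0.001]
contact_force: [-0.4, -7.1, 7.4]
finger_gap: -0.1
grasp_force: 4.4
```

play_rows --moves '[{"dx": 0, "dy": 0.04, "dz": 0, "yaw": 0}, {"dx": 0, "dy": 0.04, "dz": 0, "yaw": 0}, {"dx": 0, "dy": 0.04, "dz": 0, "yaw": 0}, {"dx": 0, "dy": 0.04, "dz": 0, "yaw": 0}, {"dx": 0, "dy": 0.04, "dz": 0, "yaw": 0}]'

```text
clock: 5.8
eef_pos: [523.5, 171.9, 46.6]
eef_rot: [0.0, 0.111, 0.994, -0.001]
contact_force: [0.8, -5.3, 2.4]
finger_gap: 0.2
grasp_force: 2.5
```

play_rows --moves '[{"dx": 0, "dy": 0.04, "dz": 0, "yaw": 0}, {"dx": 0, "dy": 0.04, "dz": 0, "yaw": 0}, {"dx": 0, "dy": 0.04, "dz": 0, "yaw": 0}, {"dx": 0, "dy": 0.04, "dz": 0, "yaw": 0}, {"dx": 0, "dy": 0.02, "dz": 0, "yaw": 0}]'

```text
clock: 6.3
eef_pos: [527.5, 189.7, 46.5]
eef_rot: [0.0, 0.11, 0.994, -0.001]
contact_force: [2.9, -5.6, 1.4]
finger_gap: -0.3
grasp_force: 2.4
```

play_rows --moves '[{"dx": 0, "dy": 0.02, "dz": 0, "yaw": 0}, {"dx": 0, "dy": 0.02, "dz": 0, "yaw": 0}, {"dx": 0, "dy": 0.01, "dz": 0, "yaw": 0}, {"dx": 0, "dy": 0.01, "dz": 0, "yaw": 0}, {"dx": 0, "dy": 0, "dz": 0, "yaw": 0}]'

```text
clock: 6.8
eef_pos: [528.7, 195.4, 46.5]
eef_rot: [-0.0, 0.11, 0.994, -0.001]
contact_force: [2.3, -4.1, 1.1]
finger_gap: 0.6
grasp_force: 1.8
```

play_rows --moves '[{"dx": 0, "dy": 0.01, "dz": 0, "yaw": 0}, {"dx": 0, "dy": 0.01, "dz": 0, "yaw": 0}, {"dx": 0, "dy": 0.01, "dz": 0, "yaw": 0}, {"dx": 0, "dy": 0.01, "dz": 0, "yaw": 0}, {"dx": 0, "dy": 0, "dz": 0, "yaw": 0}]'

```text
clock: 7.3
eef_pos: [529.2, 200.2, 46.5]
eef_rot: [-0.0, 0.11, 0.994, -0.0]
contact_force: [0.7, -2.2, -0.4]
finger_gap: 0.1
grasp_force: 1.0
```

play_rows --moves '[{"dx": 0, "dy": 0.01, "dz": 0, "yaw": 0}, {"dx": 0, "dy": 0.01, "dz": 0, "yaw": 0}, {"dx": 0, "dy": 0.01, "dz": 0, "yaw": 0}, {"dx": 0, "dy": 0, "dz": 0, "yaw": 0}, {"dx": 0, "dy": 0, "dz": 0, "yaw": 0}]'

```text
clock: 7.8
eef_pos: [529.3, 200.6, 46.4]
eef_rot: [-0.001, 0.111, 0.994, -0.002]
contact_force: [-4.4, -16.5, 6.8]
finger_gap: -0.2
grasp_force: 8.6
```

The fingertip now stops dead (0.4 mm gained for 3 mm commanded, 16.5 N), so the slide is on its left-hand stop. I'll back off to the right and lift clear.

play_rows --moves '[{"dx": 0, "dy": -0.03, "dz": 0, "yaw": 0}, {"dx": 0, "dy": -0.06, "dz": 0, "yaw": 0}, {"dx": 0, "dy": 0, "dz": -0.1, "yaw": 0}, {"dx": 0, "dy": 0, "dz": -0.3, "yaw": 0}, {"dx": 0, "dy": 0, "dz": -0.4, "yaw": 0}]'

```text
clock: 8.3
eef_pos: [527.2, 194.3, 127.2]
eef_rot: [-0.001, 0.11, 0.994, -0.001]
contact_force: [-0.4, 0.7, 0.8]
finger_gap: -0.2
grasp_force: 0.0
```

play_rows --moves '[{"dx": 0, "dy": 0, "dz": -0.4, "yaw": 0}, {"dx": 0, "dy": 0, "dz": -0.35, "yaw": 0}, {"dx": 0, "dy": -0.4, "dz": 0, "yaw": 0}, {"dx": 0, "dy": -0.4, "dz": 0, "yaw": 0}, {"dx": 0, "dy": -0.4, "dz": 0, "yaw": 0}]'

```text
clock: 8.8
eef_pos: [501.4, 76.4, 202.8]
eef_rot: [0.001, 0.11, 0.994, 0.0]
contact_force: [1.7, -1.0, -0.8]
finger_gap: 0.5
grasp_force: 0.0
```

play_rows --moves '[{"dx": 0, "dy": -0.4, "dz": 0, "yaw": 0}, {"dx": 0, "dy": 0, "dz": 0, "yaw": 0}, {"dx": 0, "dy": 0, "dz": 0, "yaw": 0}]'

```text
clock: 9.1
eef_pos: [493.2, 37.9, 202.7]
eef_rot: [0.0, 0.111, 0.994, 0.0]
contact_force: [-0.0, 0.4, 0.2]
finger_gap: 0.4
grasp_force: 0.0
```

```bash
python3 - <<'E'
from h import *
from cell import sensors
import cv2
s=sensors.sense();np.savez("pics/w5.npz",p=s['eef_pos'],q=s['eef_rot']);print(s['clock'],s['eef_pos'],s['contact_force'])
w=viewer.grab_frame("wrist")[:,:,::-1];t=viewer.grab_frame("top")[110:220,225:355,::-1]
cv2.imwrite("pics/w5.png",w)
z=cv2.resize(np.ascontiguousarray(t),(355,300),interpolation=cv2.INTER_CUBIC)
c=cv2.resize(np.ascontiguousarray(w[100:300,230:510]),(420,300),interpolation=cv2.INTER_CUBIC)
cv2.imwrite("pics/end.png",np.hstack([c,z]))
E
```

```text
9.1 [493.20346112  37.94129861 202.67219093] [-0.03034444  0.40390433  0.20835204]
```

View pics/end.png

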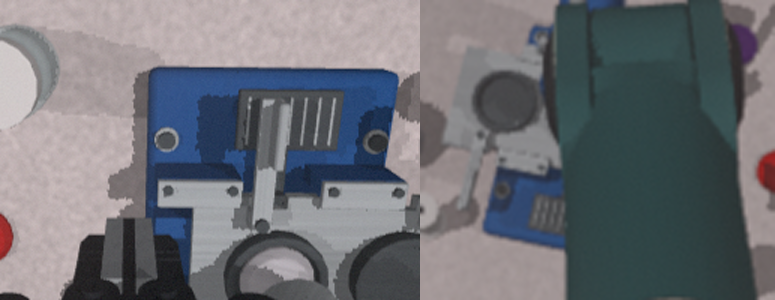

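The view shows the slide home: the shell's ring sits beneath the ram, the right tab is over the pad's right half, and the shell is still in its die. A quick numeric check of the travel, and of the pad's height from its apparent position:

```bash
python3 - <<'E'
from h import *
a=-.22;R=np.array([[np.cos(a),-np.sin(a)],[np.sin(a),np.cos(a)]]);o=np.array([607,104.5])
d=np.load("pics/w5.npz");P=(d['p'],d['q'])
f=lambda u,v:(230+u/1.5,100+v/1.5)
for n,u,v,z in[("Rtab fr",257,100,80),("die c",276,278,66),("pad fr",239,90,56),("pad fl",344,92,56),("pad fr",239,90,51),("pad fl",344,92,51)]:
    print(n,z,np.round((ray("wrist",f(u,v),z,P)[:2]-o)@R,1))
E
```

```text
Rtab fr 80 [-117.   -22.7]
die c 66 [-3.3  0.3]
pad fr 56 [-117.9  -27.2]
pad fl 56 [-116.6   32.4]
pad fr 51 [-116.9  -26.1]
pad fl 51 [-115.6   34.5]
```

```bash
python3 - <<'E'
import cv2, numpy as np
f=lambda n,x,y:cv2.resize(cv2.imread(f"pics/{n}.png")[y:y+100,x:x+100],(400,400),interpolation=cv2.INTER_CUBIC)
cv2.imwrite("pics/cmp.png",np.clip(np.hstack([f("w2",365,140),f("w5",375,150)])*1.6,0,255).astype(np.uint8))
E
```

```text
(no output)
```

View pics/cmp.png

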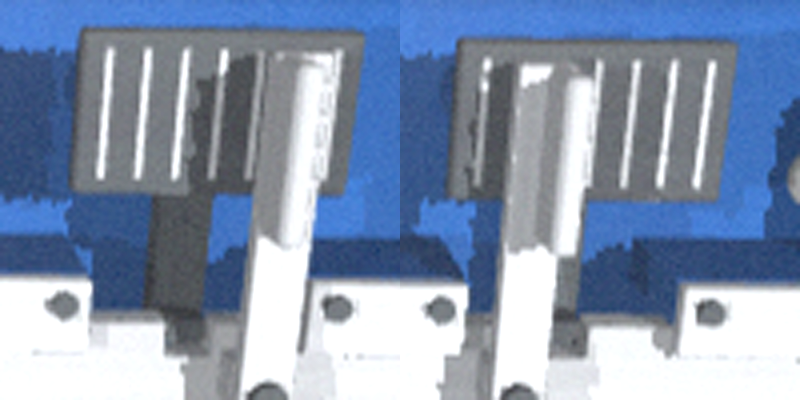

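The comparison shows the dark tongue standing in the second notch (about 570,335 on the right), just as it stood in the first notch at the start (about 188,330). The pad is at the same height, so the catch has sprung up. Handing in.

```bash
python3 -c "
from cell import job
print(job.sign_off())"
```

```text
the job is handed in; nothing more can be done
None
```

The job is handed in: the slide was pushed against its left-hand stop with the catch held down, the shell's die is under the ram with the shell still in it, the catch's tongue shows up in the second notch, and the hand is clear (about 9 s on the clock).

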